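Sort grinding balls with a card and a tipping dish

TASK

Pick up the black sorting card, lay it flat across the white dish so that it blocks all of the mouth but a narrow gap along the pouring lip, and gently press card and dish down together until the card just comes to rest on the two stop pins, fully tipped, and the three small balls have rolled out through the gap into the tray, while the two large ones are held back. Let the dish come back level under the card, still with both large balls in it, then lay the card flat on the bench and let it go; leave everything else on the bench where it is.

Things in the scene. Friction and masses are not known exactly. Their poses are not given: they have to be found in the camera images.
- dish (a joint): tip angle of the white dish (rad): 0 level, resting on a stop; grows as the pouring lip goes down; the card meets the stop pins somewhere from 0.6 to 0.77. A weak spring lifts it: pressed 40 to 50 mm in front of the hinge, about 4 N starts it and 6 to 8 N holds it at 0.3 to 0.7 (up to twice that if the card leans on the back rim).
- dish_hinge (a point): middle of the dish's hinge axis, 125 mm above the bench; turns with the dish: x towards the pouring lip, y the hinge axis, z up when level; tipping is a positive turn about y. The dish is an open white plastic pan: flat floor (top at z 0) from x 5 to 65 mm, then a 30 degree ramp up to the straight lip; upright back wall (x 1 to 5) and side walls (y 55 to 59 mm either side), all ending at z 34.
- tray_floor (a point): centre of the floor of the aluminium catch tray, fixed on the dish's stand below the lip, 12 mm above the bench; x away from the hinge, y along its axis, z up. Inside 152 (x) x 162 mm; walls 31 mm high on the hinge side, 46 at the ends, 68 on the far side. The hinge is 155 mm behind (-x) and 113 mm above. Two uprights at y +-71 mm beside the hinge end 136 mm above the bench, below the rim.
- card: the sorting card: a stiff black plastic plate 90 mm (its x) by 150 mm (its y), 4 mm thick, lying flat on the bench at the start, with an upright square grip 22 x 22 mm standing in its middle from 4 to 49 mm above the underside. About 90 g. Origin: centre of the underside, z up through the grip.
- small1: a small steel ball, 15 mm across, 14 g, in the dish at the start; origin at its centre (its axes mean nothing)
- small2: a small steel ball, 15 mm across, 14 g, in the dish at the start; origin at its centre (its axes mean nothing)
- small3: a small steel ball, 15 mm across, 14 g, in the dish at the start; origin at its centre (its axes mean nothing)
- large1: a large steel ball, 25 mm across, 64 g, in the dish at the start; origin at its centre (its axes mean nothing)
- large2: a large steel ball, 25 mm across, 64 g, in the dish at the start; origin at its centre (its axes mean nothing)
- rack_full: bystander: white cardboard tube rack, 96 x 96 x 62 mm, with blue-capped tubes standing to 121 mm; origin under its centre
- rack_empty: bystander: the same rack with only one tube in it
- tube: bystander: a blue-capped sample tube lying on the bench, 101 mm long (x), 19 mm across; origin under its middle
- phone: bystander: a phone lying flat, 145 x 72 x 9 mm; origin under its centre
- sanitiser: bystander: a clear bottle, 60 mm across, 150 mm tall; origin under its centre
- marker: bystander: a marker pen lying flat, 120 mm long (x), 14 mm wide; origin under its middle
- dish_lip (a point): middle of the straight pouring lip, 124 mm in front of the hinge (x) and 34 mm above it when level; axes as dish_hinge. Balls roll out only when the ramp slopes downhill, tipped well past 0.52 rad. With the card flat on the rim, its front edge must be over 28 mm behind the lip for a small ball to get out, under 46 mm for a large one to be held; a side-to-side card covers the rest.
- dish_rim (a point): middle of the dish's mouth in the rim plane, 65 mm in front of the hinge and 34 mm above it when level; axes as dish_hinge. The side and back walls end in this plane and carry the card. Small balls can be caught behind large ones: tipping back to about 0.3 rad and down again frees them. The dish follows the card up when that is raised slowly; let go suddenly it snaps up.
- stops: two upright steel stop pins, 8 mm thick, in sleeves on the stand, 71 mm either side of the dish's middle line and 64 mm in front of the hinge; origin midway between the sleeves' feet, 8 mm above the bench, axes as the tray. The card, being wider than the dish, lands on both when tipped. They are screwed to a new height each time (tops 111 to 121 mm above the bench), not shown by this pose.

How it is judged:
On the way:
1. the dish is tipped fully under the card: the card lies flat across its rim and rests on the stop pins (over 2 N) (value of joint dish above 0.55 rad and contact force between card and stops above 2 N and x of card in the frame of dish_hinge between 0.01 and 0.075 m and y of card in the frame of dish_hinge between -0.035 and 0.035 m and z of card in the frame of dish_hinge between 0.024 and 0.046 m and angle between the z axis of card and the z axis of dish_hinge, either way round below 0.2 rad), for 0.3 s.
At the end, for the whole second after the job is handed in: all three small balls are in the tray, both large balls are in the dish, the dish is level again (under 0.06 rad), and the card lies flat on the bench (within 0.06 rad, underside within 6 mm), released and at rest (x of small1 in the frame of tray_floor between -0.083 and 0.083 m and y of small1 in the frame of tray_floor between -0.083 and 0.083 m and z of small1 in the frame of tray_floor between -0.01 and 0.03 m and x of small2 in the frame of tray_floor between -0.083 and 0.083 m and y of small2 in the frame of tray_floor between -0.083 and 0.083 m and z of small2 in the frame of tray_floor between -0.01 and 0.03 m and x of small3 in the frame of tray_floor between -0.083 and 0.083 m and y of small3 in the frame of tray_floor between -0.083 and 0.083 m and z of small3 in the frame of tray_floor between -0.01 and 0.03 m and x of large1 in the frame of dish_hinge between 0 and 0.115 m and y of large1 in the frame of dish_hinge between -0.058 and 0.058 m and z of large1 in the frame of dish_hinge between 0 and 0.045 m and x of large2 in the frame of dish_hinge between 0 and 0.115 m and y of large2 in the frame of dish_hinge between -0.058 and 0.058 m and z of large2 in the frame of dish_hinge between 0 and 0.045 m and value of joint dish below 0.06 rad and angle between card's own z axis and vertical below 0.06 rad and height (world z) of card below 0.006 m and linear speed of card below 0.02 m/s); the robot touches nothing.
It fails at once if the card is pressed on the stop pins with more than 30 N (contact force between card and stops above 30 N).
It fails at once if the card is pressed on the dish with more than 40 N (contact force between card and dish above 40 N).
It fails at once if a bystander is pushed more than 20 mm (distance of any of rack_full, rack_empty, tube, phone, sanitiser, marker from where it was at the start of the episode above 0.02 m).
It also fails if it takes over 67 s, if anything falls off the work surface, if the arm or the gripper's body presses on something with over 40 N, if the wrist force passes 120 N, or if a joint passes its speed limit or range.

ROBOT

A 6-joint arm with a two-finger parallel gripper is mounted at the origin on the work surface. World frame = base frame: x ahead of the robot, y to its left, z up, the work surface at z = 0. Lengths are in m, angles in rad, forces in N, time in s.
With the tool pointing down it reaches from about 0.25 to 0.775 m from the base axis. Payload 4 kg.
Tool frame: the origin (TCP) lies between the finger pads; the fingertips stand 25 mm ahead of it and the grasp point (between the pads) lies 6 mm ahead of it (robot.tip_reach is the z of the fingertips in the tool frame, in m); z points along the fingers, y is the line along which they close (so a half turn about z gives the same grasp; the last joint's range is limited). The gripper opens to 94 mm and grips with 3 to 60 N. Pads are 16 mm wide; open, the fingers measure 119 mm over their backs; the gripper's body (75 mm by 177 mm) begins 78 mm behind the grasp point.
Start: joints at [-1.345, 0.087, 1.371, -0, 1.684, -0.103], TCP at [0.178, -0.521, 0.231] pointing down, gripper open.
Joint ranges: [-3.1, 3.1], [-0.76, 2.03], [0.27, 2.55], [-1.08, 4.22], [0.17, 2.65], [-2.57, 2.57]. Speed limits (rad/s): [2.79, 2.79, 3.14, 3.14, 3.14, 3.14].

INTERFACE

Orientations are given as [roll, pitch, yaw] about the fixed x, y, z axes, in that order (R = Rz(yaw) Ry(pitch) Rx(roll)).
In Python, from bench import robot gives the robot as it stands. The module is installed in compiled form; this text tells all that it offers.
- The arm moves only by the shell command python3 -m handwheel 'ROWS'. ROWS is JSON, a list of rows, each a list of 3 entries, a list of its own where there are three numbers: the turn, a rotation vector about the world's x, y, z in units of 90 degrees (1.0 is 90 degrees), then the shift along the world's x, y, z in units of 0.05 m (1.0 is 0.05 m), then the closure, from 0 (fully open) to 1 (shut). A call has 1 to 5 rows; each row shifts and turns the commanded pose from where the row before left it; what a row does not reach is not made up. A row lasts 1/10 s, in which the tool goes at most 50 mm and 8.59 degrees, less where a joint would pass 70% of its speed; a pose out of reach is approached as far as the arm can. A call with a number of a shift or a turn outside -1 to 1 is refused whole. A call with a gripper value outside its range is refused whole. The fingers move at their own pace and stop on an object; the grip force is fixed at half the most. Time passes only in rows, so rows that do not move let the fingers close. It gives the time, the measured TCP pose, the force, the opening and the grip force at its end, in the units of the state.
- robot.get_obs(): the state, without advancing time (a new reading comes with each control period).
- robot.snapshot(name): name is "scene" or "top" or "wrist"; returns (picture, depth): 480x640x3 uint8, red, green, blue; 480x640 float32, m along the optical axis (not along the pixel's ray), 0 where there is no reading.
- robot.calibration(name): a dict with "mtx" (3x3 intrinsics, pixels), "extrinsics" (4x4, takes a point from camera to world coordinates); the wrist camera has in their place "hand_eye" (4x4, takes a point from camera to tool coordinates, whose origin is the TCP and whose axes are the flange's). Camera axes: x right, y down, z forward; pixel columns grow to the right and rows downward; lengths in m; the calibration is good to about 2 mm. The wrist camera is an equidistant fisheye: a pixel r from the principal point sees the ray r / f radians off the axis. A picture is of the moment at which its call begins: read the wrist's pose just before it. calibration takes no time and is no camera call.
- robot.close_job(): hands the job in; it is judged then, once.
Trained networks look in the newest picture that a camera, given by its name, has taken for a name from the list of things; names that differ only in an ending like _2 or _b are one class to them, and where a whole thing is asked for, a point or a joint stands for the part that bears it (a point fixed in the world has none). Each returns a list of dicts, best first, with "p" (0 to 1); they miss things now and then, are a little off and sometimes report something else, mostly with a low value. They report only what shows in the picture. A call takes as long as a camera call.
- robot.boxes_of(query, camera): "bbox" ([left, top, right, bottom] in pixels, round what is visible of it).
The state is a dict: "time": time; "joint_positions": joint angles; "qvel": joint speeds; "joint_torque": joint torques, N m; "tool_pos": TCP position; "ee_rot": TCP orientation; "wrist_force": force on the tool from outside, world axes, zero at the start; "wrist_torque": the same for the moment, N m; "width": finger opening in m; "finger_force": force on a finger pad.
Only numpy, scipy, OpenCV 4.12 (cv2) and the standard library are available. Lean on these libraries where they do the work, as an engineer would, in place of code of your own. Each camera call takes 0.05 s, during which the arm holds its last target. There are 200 camera calls.

## Working session

There is one attempt and no reset: what is moved stays moved. The work goes in short steps, Python scripts to look and compute and a shell command to move; the robot and the scene stay as the last step left them, time stands still between calls to the robot, and variables do not carry over. Pictures are saved under pics/ and viewed, at most 13 in all, crops included, and the job is handed in when it is done.

```bash
mkdir -p pics; cat > h.py <<'E'
import numpy as np,cv2
from bench import robot
def snap(n,f=None):
    im,d=robot.snapshot(n)
    if f: cv2.imwrite('pics/'+f,im[:,:,::-1])
    return im,d
def cloud(n,d):
    c=robot.calibration(n);K=np.array(c['mtx']);E=np.array(c['extrinsics'])
    v,u=np.mgrid[:480,:640]
    p=np.stack([(u-K[0,2])/K[0,0]*d,(v-K[1,2])/K[1,1]*d,d],-1)
    return p@E[:3,:3].T+E[:3,3]
E
python3 - <<'E'
from h import *
for n in('top','scene'):
    im,d=snap(n,n+'0.png'); P=cloud(n,d); np.save(n+'0.npy',P)
    for q in('card','dish_hinge','tray_floor','stops','large1','small1','rack_full','phone','sanitiser','tube','marker','rack_empty'):
        for b in robot.boxes_of(q,n)[:3]:
            x=[int(i) for i in b['bbox']];u,v=(x[0]+x[2])//2,(x[1]+x[3])//2
            print(n,q,round(b['p'],2),x,P[min(v,479),min(u,639)].round(3))
    print(np.array(robot.calibration(n)['extrinsics']).round(3).tolist())
E
```

```text
top card 0.72 [367, 260, 430, 305] [ 0.479 -0.252  0.048]
top dish_hinge 0.76 [173, 236, 245, 310] [0.493 0.193 0.128]
top dish_hinge 0.72 [370, 261, 431, 305] [ 0.477 -0.257  0.045]
top tray_floor 0.97 [151, 218, 270, 356] [0.462 0.187 0.143]
top tray_floor 0.66 [183, 257, 249, 287] [0.496 0.178 0.123]
top tray_floor 0.36 [424, 194, 478, 226] [ 0.662 -0.391  0.01 ]
top stops 0.34 [282, 137, 323, 184] [ 0.772 -0.014  0.062]
top large1 0.66 [230, 260, 239, 268] [0.514 0.134 0.148]
top large1 0.49 [205, 259, 208, 264] [0.52  0.197 0.15 ]
top large1 0.36 [327, 219, 368, 230] [ 0.621 -0.128  0.022]
top rack_full 0.64 [281, 132, 325, 184] [ 0.777 -0.016  0.064]
top phone 0.65 [421, 196, 478, 225] [ 0.662 -0.387  0.007]
top sanitiser 0.69 [125, 181, 163, 211] [0.671 0.353 0.11 ]
top sanitiser 0.66 [174, 236, 247, 307] [0.498 0.191 0.126]
top tube 0.82 [329, 219, 370, 230] [ 0.622 -0.134  0.015]
top tube 0.72 [176, 236, 244, 307] [0.498 0.191 0.126]
top marker 0.76 [479, 253, 506, 299] [ 0.497 -0.494  0.011]
top marker 0.59 [327, 219, 366, 229] [ 0.621 -0.126  0.018]
top rack_empty 0.65 [34
[... 421 characters left out ...]
29, 282, 434, 287] [0.505 0.161 0.14 ]
scene large1 0.69 [433, 292, 442, 306] [0.523 0.198 0.149]
scene large1 0.5 [413, 271, 421, 286] [0.523 0.136 0.147]
scene rack_full 0.92 [244, 270, 310, 348] [0.796 0.026 0.123]
scene phone 0.57 [218, 175, 267, 220] [ 0.67  -0.391  0.009]
scene sanitiser 0.61 [405, 402, 445, 449] [0.696 0.369 0.114]
scene tube 0.74 [295, 239, 325, 265] [ 0.62  -0.126  0.016]
scene tube 0.24 [372, 260, 529, 367] [0.525 0.237 0.151]
scene marker 0.58 [264, 144, 288, 165] [ 0.507 -0.486  0.012]
scene rack_empty 0.72 [235, 220, 285, 278] [ 0.732 -0.17   0.062]
[[-0.83, 0.434, -0.35, 1.009], [0.557, 0.655, -0.51, 0.503], [0.008, -0.618, -0.786, 1.004], [0.0, 0.0, 0.0, 1.0]]
```

```bash
python3 - <<'E'
from h import *
a=cv2.imread('pics/top0.png')[200:370,140:450];b=cv2.imread('pics/scene0.png')[150:390,280:560]
a=cv2.resize(a,(800,439));cv2.imwrite('pics/a.png',a)
cv2.imwrite('pics/b.png',cv2.resize(b,(700,600)))
E
```

```text
(no output)
```

View pics/a.png

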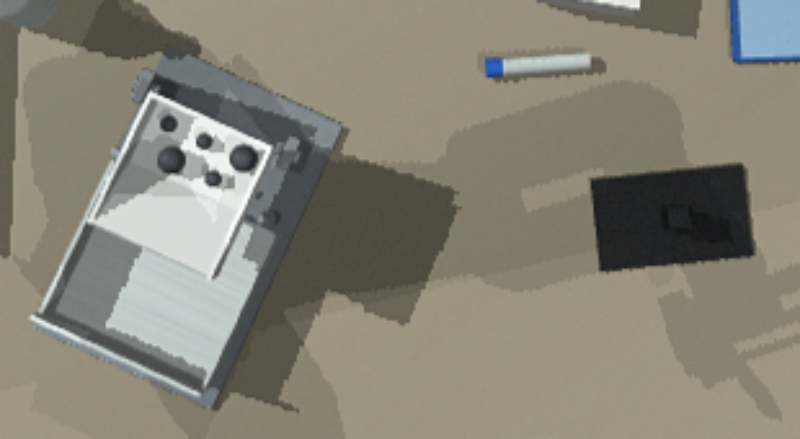

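View pics/b.png

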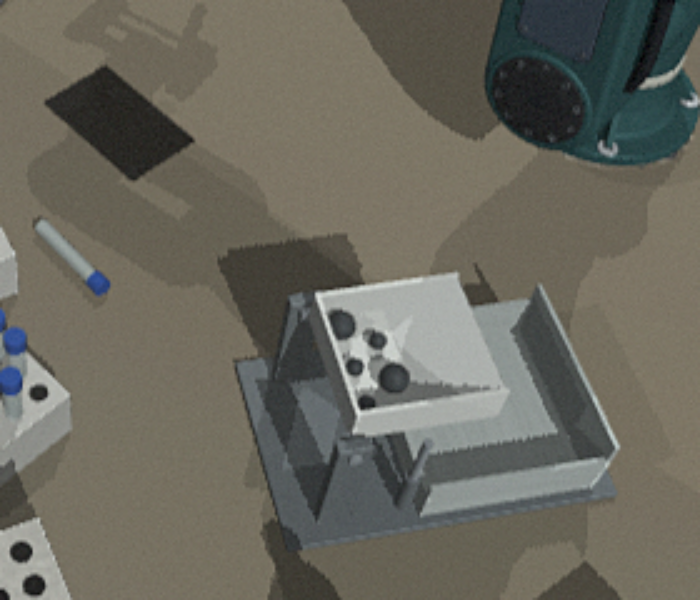

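The top view shows the dish (crop corners about (152,95), (272,147), (214,277), (88,222)) with its lip toward the robot. The card is at about (672,217), with its long side roughly along world y. All five balls lie at the back of the dish.

```bash
python3 - <<'E'
from h import *
im=cv2.imread('pics/top0.png').astype(int)
P=np.load('top0.npy')
def rect(m):
    m=cv2.morphologyEx(m.astype(np.uint8),cv2.MORPH_OPEN,np.ones((2,2))) 
    p=P[m>0]; r=cv2.minAreaRect((p[:,:2]*1000).astype(np.float32)); return r,len(p),p.mean(0).round(4)
box=np.zeros((480,640),bool);box[225:320,165:255]=1
g=im.min(2)
for zl in((.152,.166),):
    print('rim',rect(box&(P[...,2]>zl[0])&(P[...,2]<zl[1])&(g>100)))
print('dish',rect(box&(P[...,2]>.110)&(P[...,2]<.170)&(g>140)))
b2=np.zeros((480,640),bool);b2[250:315,360:440]=1
print('card',rect(b2&(im.max(2)<55)&(P[...,2]<.015)&(P[...,2]>-.01)))
print('grip',rect(b2&(P[...,2]>.035)&(P[...,2]<.06)))
b3=np.zeros((480,640),bool);b3[210:365,145:275]=1
print('tray',rect(b3&(P[...,2]>.004)&(P[...,2]<.022)&(g>60)))
# base all above 4mm
print('stand',rect(b3&(P[...,2]>.005)&(P[...,2]<.09)))
o=robot.get_obs();print(o['tool_pos'],o['ee_rot'],o['time'],robot.tip_reach,o['wrist_force'])
E
```

```text
rim (((468.13592529296875, 129.94888305664062), (299.3092346191406, 147.7652130126953), 70.70604705810547), 608, array([0.4802, 0.1927, 0.1538]))
dish (((468.08538818359375, 129.9615478515625), (299.42657470703125, 147.61203002929688), 70.75523376464844), 2234, array([0.4889, 0.1831, 0.144 ]))
card (((462.41357421875, -191.37596130371094), (88.59862518310547, 302.9747009277344), 6.8023176193237305), 1986, array([ 0.4714, -0.2652,  0.0086]))
grip (((472.690673828125, -268.8529357910156), (22.86563491821289, 30.89448356628418), 1.9091215133666992), 89, array([ 0.4727, -0.2665,  0.0405]))
tray (((452.265380859375, 182.1392364501953), (293.87353515625, 354.39752197265625), 51.13458251953125), 4695, array([0.4395, 0.1921, 0.0196]))
stand (((442.5943603515625, 180.99716186523438), (296.24664306640625, 332.16119384765625), 53.90869903564453), 5566, array([0.4293, 0.1996, 0.0252]))
[ 0.17761868 -0.52056657  0.23052066] [ 3.14145208e+00 -2.28280848e-05  3.28827206e-01] 1.3 0.025 [-0.44378089 -0.0434755   0.7763816 ]
```

```bash
cat >> h.py <<'E'
def ray(n,px,z):
    c=robot.calibration(n);K=np.array(c['mtx']);E=np.array(c['extrinsics'])
    px=np.array(px,float);q=np.c_[(px[:,0]-K[0,2])/K[0,0],(px[:,1]-K[1,2])/K[1,1],np.ones(len(px))]@E[:3,:3].T
    return E[:3,3]+q*((z-E[2,3])/q[:,2])[:,None]
E
python3 - <<'E'
from h import *
s=800/310
def T(c): return np.array(c)/s+[140,200]
d=ray('top',T([(152,95),(272,147),(214,277),(88,222)]),.159)
print(d.round(4)); print([np.linalg.norm(d[i,:2]-d[(i+1)%4,:2]).round(4) for i in range(4)])
bm=(d[0]+d[1])/2;fm=(d[2]+d[3])/2;v=fm-bm;print('yaw',np.degrees(np.arctan2(v[1],v[0])),'mid',(bm+fm)/2)
w=d[1]-d[0];print(np.degrees(np.arctan2(w[1],w[0])))
c=ray('top',T([(592,180),(745,165),(754,254),(602,270)]),.004)
print(c.mean(0),[np.linalg.norm(c[i,:2]-c[(i+1)%4,:2]).round(4) for i in range(4)])
w=c[1]-c[0]+c[2]-c[3];print('cardlong',np.degrees(np.arctan2(w[1],w[0])))
t=ray('top',T([(672,217)]),.049);print(t)
E
```

```text
[[0.5738 0.2124 0.159 ]
 [0.5303 0.1074 0.159 ]
 [0.4179 0.1543 0.159 ]
 [0.4633 0.2639 0.159 ]]
[np.float64(0.1137), np.float64(0.1218), np.float64(0.1186), np.float64(0.1219)]
yaw 156.1773921411903 mid [0.49631421 0.18449438 0.159     ]
-112.46582682881278
[ 0.47346213 -0.26613958  0.004     ] [np.float64(0.1502), np.float64(0.0866), np.float64(0.1486), np.float64(0.0874)]
cardlong -83.37442281946052
[[ 0.47404377 -0.25758252  0.049     ]]
```

```bash
python3 -m handwheel '[[[0,0,-0.0136],[0.59,0.51,-0.18],0],[[0,0,-0.0136],[0.59,0.51,-0.18],0],[[0,0,-0.0136],[0.59,0.51,-0.18],0],[[0,0,-0.0136],[0.59,0.51,-0.18],0],[[0,0,-0.0136],[0.59,0.51,-0.18],0]]'
python3 -m handwheel '[[[0,0,-0.0136],[0.59,0.51,-0.18],0],[[0,0,-0.0136],[0.59,0.51,-0.18],0],[[0,0,-0.0136],[0.59,0.51,-0.18],0],[[0,0,-0.0136],[0.59,0.51,-0.18],0],[[0,0,-0.0136],[0.59,0.51,-0.18],0]]'
python3 -m handwheel '[[[0,0,0],[0,0,0],0],[[0,0,0],[0,0,0],0]]'
python3 - <<'E'
from h import *
o=robot.get_obs();print(o['tool_pos'],o['ee_rot'],o['joint_positions'])
im,d=snap('wrist','w1.png');c=robot.calibration('wrist');print(np.array(c['mtx']),np.array(c['hand_eye']).round(4))
np.save('w1d.npy',d)
E
```

```text
time: 1.8
tool_pos: [0.3261, -0.392, 0.1854]
ee_rot: [3.141, -0.0, 0.221]
wrist_force: [-0.5, -0.7, 0.2]
width: 0.0937
finger_force: 0.0
time: 2.3
tool_pos: [0.4737, -0.2643, 0.1403]
ee_rot: [3.141, -0.0, 0.114]
wrist_force: [0.6, 1.1, 0.2]
width: 0.0938
finger_force: 0.0
time: 2.5
tool_pos: [0.4728, -0.265, 0.1401]
ee_rot: [-3.142, 0.001, 0.117]
wrist_force: [-0.8, -0.1, -0.5]
width: 0.094
finger_force: 0.0
[ 0.47277363 -0.26498003  0.14014132] [-3.14152413e+00  1.13681004e-03  1.17372217e-01] [-6.15049962e-01  1.05358873e-01  1.53121498e+00 -7.10701739e-04
  1.50590992e+00  8.38420585e-01]
[[371.64829954   0.         318.65545023]
 [  0.         371.64829954 235.2182988 ]
 [  0.           0.           1.        ]] [[-2.000e-04 -9.731e-01 -2.302e-01  6.680e-02]
 [ 1.000e+00 -2.000e-04  1.000e-04  1.200e-03]
 [-1.000e-04 -2.302e-01  9.731e-01 -1.531e-01]
 [ 0.000e+00  0.000e+00  0.000e+00  1.000e+00]]
```

View pics/w1.png

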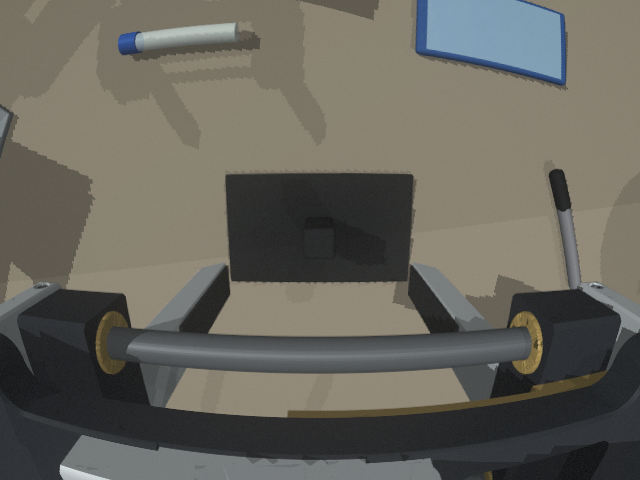

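```bash
cat >> h.py <<'E'
from scipy.spatial.transform import Rotation as R
def wray(px,z,pos,rot):
    c=robot.calibration('wrist');K=np.array(c['mtx']);H=np.array(c['hand_eye'])
    px=np.array(px,float)-K[:2,2];r=np.linalg.norm(px,axis=1);th=r/K[0,0]
    q=np.c_[px/r[:,None]*np.sin(th)[:,None],np.cos(th)]
    M=R.from_euler('xyz',rot).as_matrix();q=q@(M@H[:3,:3]).T;o=M@H[:3,3]+pos
    return o+q*((z-o[2])/q[:,2])[:,None]
E
python3 - <<'E'
from h import *
p=[.4728,-.265,.1401];r=[-3.1415,.0011,.1174]
c=wray([(226,174),(413,174),(410,281),(230,281)],.004,p,r);print(c.round(4),c.mean(0))
print(wray([(304,228),(333,228),(334,258),(304,258)],.049,p,r).round(4))
w=c[1]-c[0]+c[2]-c[3];print(np.degrees(np.arctan2(w[1],w[0])))
E
```

```text
[[ 0.5121 -0.1877  0.004 ]
 [ 0.5295 -0.3349  0.004 ]
 [ 0.4407 -0.3478  0.004 ]
 [ 0.423  -0.1967  0.004 ]] [ 0.47634    -0.26674786  0.004     ]
[[ 0.4856 -0.2548  0.049 ]
 [ 0.4879 -0.2741  0.049 ]
 [ 0.4671 -0.2775  0.049 ]
 [ 0.4647 -0.257   0.049 ]]
-83.2863786030913
```

```bash
python3 -m handwheel '[[[0,0,0],[0.06,-0.03,-0.45],0.2],[[0,0,0],[0,0,-0.45],0.2],[[0,0,0],[0,0,-0.45],0.2],[[0,0,0],[0,0,-0.4],0.2],[[0,0,0],[0,0,-0.3],0.2]]'
python3 -m handwheel '[[[0,0,0],[0,0,0],0.2],[[0,0,0],[0,0,0],1],[[0,0,0],[0,0,0],1],[[0,0,0],[0,0,0],1],[[0,0,0],[0,0,0],1]]'
python3 -m handwheel '[[[0,0,0],[0,0,0],1],[[0,0,0],[0,0,0],1],[[0,0,0],[0,0,0],1],[[0,0,0],[0,0,0],1],[[0,0,0],[0,0,0],1]]'
```

```text
time: 3.05
tool_pos: [0.4744, -0.2682, 0.0372]
ee_rot: [3.142, 0.001, 0.113]
wrist_force: [-1.1, -0.4, -0.5]
width: 0.0754
finger_force: 0.0
time: 3.55
tool_pos: [0.4762, -0.2674, 0.039]
ee_rot: [3.14, -0.001, 0.115]
wrist_force: [0.1, -0.1, -0.1]
width: 0.0463
finger_force: 0.0
time: 4.05
tool_pos: [0.4756, -0.2668, 0.0381]
ee_rot: [-3.141, -0.0, 0.115]
wrist_force: [0.2, 1.9, 1.1]
width: 0.0217
finger_force: 30.0
```

```bash
python3 -m handwheel '[[[0,0,0],[0,0,0.5],1],[[0,0,0],[0,0,0.9],1],[[0,0,0],[0,0,0.9],1],[[0,0,0],[0,0,0.9],1],[[0,0,0],[0,0,0.8],1]]'
python3 -m handwheel '[[[0,0,-0.02],[0.05,0.5,0],1],[[0,0,-0.03],[0.06,0.7,0],1],[[0,0,-0.03],[0.06,0.75,0],1],[[0,0,-0.03],[0.06,0.75,0],1],[[0,0,-0.03],[0.06,0.75,0],1]]'
python3 -m handwheel '[[[0,0,-0.03],[0.06,0.75,0],1],[[0,0,-0.03],[0.06,0.75,0],1],[[0,0,-0.03],[0.06,0.75,0],1],[[0,0,-0.03],[0.06,0.75,0],1],[[0,0,-0.03],[0.06,0.75,0],1]]'
python3 -m handwheel '[[[0,0,-0.03],[0.06,0.7,0],1],[[0,0,-0.012],[0.06,0.5,0],1],[[0,0,0],[0.05,0.46,0],1],[[0,0,0],[0,0,0],1],[[0,0,0],[0,0,0],1]]'
python3 - <<'E'
from h import *
o=robot.get_obs();print(o['tool_pos'],o['ee_rot'],o['joint_positions'],o['wrist_force'])
for n in('top','scene'):
    im,d=snap(n);np.save(n+'2.npy',d);cv2.imwrite('pics/%s2.png'%n,im[:,:,::-1])
a=cv2.imread('pics/scene2.png')[240:360,380:520]; b=cv2.imread('pics/top2.png')[205:345,150:270]
cv2.imwrite('pics/c.png',np.hstack([cv2.resize(a,(420,360),interpolation=2),cv2.resize(b,(360,420),interpolation=2)[:360]]))
E
```

```text
time: 4.55
tool_pos: [0.4755, -0.2671, 0.2402]
ee_rot: [3.141, -0.001, 0.115]
wrist_force: [0.4, -0.1, -1.1]
width: 0.0221
finger_force: 30.0
time: 5.05
tool_pos: [0.4899, -0.0933, 0.2376]
ee_rot: [3.141, 0.0, -0.107]
wrist_force: [0.1, -0.7, -1.0]
width: 0.0218
finger_force: 30.0
time: 5.55
tool_pos: [0.5049, 0.0944, 0.2376]
ee_rot: [3.141, 0.0, -0.342]
wrist_force: [1.1, -1.3, -0.9]
width: 0.0217
finger_force: 30.0
time: 6.05
tool_pos: [0.5134, 0.1758, 0.2374]
ee_rot: [3.14, 0.0, -0.406]
wrist_force: [-0.1, -0.6, -0.8]
width: 0.0218
finger_force: 30.0
[0.51341183 0.17584434 0.23743357] [ 3.14016353e+00  4.45628989e-04 -4.05527481e-01] [ 2.26031093e-01  7.06242609e-02  1.37479963e+00 -8.97533477e-04
  1.69737214e+00  2.20224181e+00] [-0.13680814 -0.59815857 -0.83436038]
```

View pics/c.png

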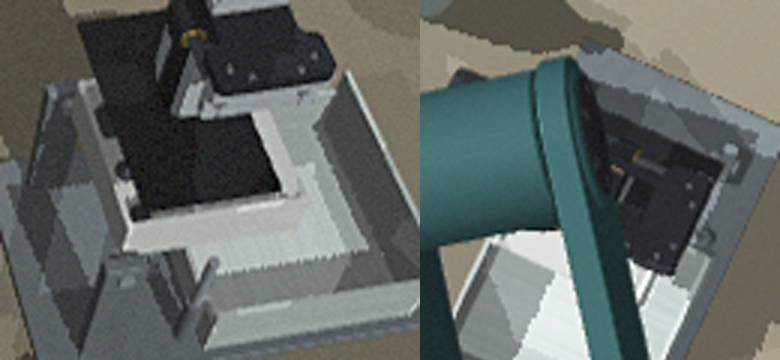

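```bash
python3 - <<'E'
from h import *
d=ray('scene',np.array([(316,292),(357,430),(507,390),(458,274)])/2.5+[280,150],.159)
print(d.round(4),[np.linalg.norm(d[i,:2]-d[(i+1)%4,:2]).round(4) for i in range(4)])
bm=(d[0]+d[1])/2;fm=(d[2]+d[3])/2;v=fm-bm;print('yaw',np.degrees(np.arctan2(v[1],v[0])),'mid',(bm+fm)/2)
w=d[1]-d[0]+d[2]-d[3];print(np.degrees(np.arctan2(w[1],w[0])))
# card in the scene image now: corners (crop scale 3, off 380,240)
c=ray('scene',np.array([(139,220),(280,190)])/3.+[380,240],.2042);print(c.round(4),np.linalg.norm(c[0]-c[1]))
h=np.array([.5537,.1599]);v=np.array([np.cos(np.radians(156.8)),np.sin(np.radians(156.8))]);n=np.array([-v[1],v[0]])
for p in c: print((p[:2]-h)@v,(p[:2]-h)@n)
E
```

```text
[[0.53   0.1078 0.159 ]
 [0.5867 0.2252 0.159 ]
 [0.465  0.2636 0.159 ]
 [0.4183 0.1596 0.159 ]] [np.float64(0.1304), np.float64(0.1276), np.float64(0.114), np.float64(0.1231)]
yaw 158.86788765008157 mid [0.499996   0.18905428 0.159     ]
64.95923967913507
[[0.592  0.23   0.2042]
 [0.5047 0.2625 0.2042]] 0.09316472849065834
-0.007613637899888774 -0.07953376216546623
0.08543938235948237 -0.07497283513829837
```

The card is held flat over the dish, with its front edge about 38 mm behind the lip. Lowering it onto the rim.

```bash
python3 -m handwheel '[[[0,0,0],[0,0,-0.3],1],[[0,0,0],[0,0,-0.3],1],[[0,0,0],[0,0,-0.1],1],[[0,0,0],[0,0,0],1]]'
python3 -m handwheel '[[[0,0,0],[0,0,-0.04],1],[[0,0,0],[0,0,0],1]]'
python3 -m handwheel '[[[0,0,0],[0,0,-0.04],1],[[0,0,0],[0,0,0],1]]'
python3 -m handwheel '[[[0,0,0],[0,0,-0.03],1],[[0,0,0],[0,0,0],1]]'
```

```text
time: 6.55
tool_pos: [0.5126, 0.1753, 0.2007]
ee_rot: [3.139, 0.003, -0.407]
wrist_force: [-0.2, -0.0, -0.8]
width: 0.022
finger_force: 30.0
time: 6.75
tool_pos: [0.5138, 0.1759, 0.2012]
ee_rot: [-3.141, -0.0, -0.406]
wrist_force: [0.3, -0.5, -1.7]
width: 0.022
finger_force: 30.0
time: 6.95
tool_pos: [0.5137, 0.176, 0.1992]
ee_rot: [-3.141, -0.0, -0.406]
wrist_force: [0.1, -0.1, -0.5]
width: 0.0219
finger_force: 30.0
time: 7.15
tool_pos: [0.5136, 0.176, 0.1974]
ee_rot: [3.141, 0.0, -0.406]
wrist_force: [-0.5, 0.3, -0.8]
width: 0.0219
finger_force: 30.0
```

```bash
python3 -m handwheel '[[[0,0,0],[0,0,-0.03],1],[[0,0,0],[0,0,0],1]]'
python3 -m handwheel '[[[-0.0125,-0.0292,0],[-0.065,0.028,-0.046],1],[[-0.0125,-0.0292,0],[-0.065,0.028,-0.046],1],[[0,0,0],[0,0,0],1]]'
python3 -m handwheel '[[[-0.0125,-0.0292,0],[-0.06,0.026,-0.053],1],[[-0.0125,-0.0292,0],[-0.06,0.026,-0.053],1],[[0,0,0],[0,0,0],1]]'
python3 - <<'E'
from h import *
im,d=snap('scene','s3.png');cv2.imwrite('pics/d.png',cv2.resize(im[240:360,380:520,::-1],(560,480),interpolation=2))
E
```

```text
time: 7.35
tool_pos: [0.5137, 0.176, 0.197]
ee_rot: [-3.141, -0.001, -0.406]
wrist_force: [-1.9, -0.2, 3.2]
width: 0.0219
finger_force: 30.0
time: 7.65
tool_pos: [0.5066, 0.1791, 0.1921]
ee_rot: [-3.141, -0.102, -0.405]
wrist_force: [-0.4, -0.5, 2.3]
width: 0.022
finger_force: 30.0
time: 7.95
tool_pos: [0.5006, 0.1816, 0.1866]
ee_rot: [-3.141, -0.2, -0.405]
wrist_force: [0.3, 0.1, 1.8]
width: 0.0216
finger_force: 30.0
```

View pics/d.png

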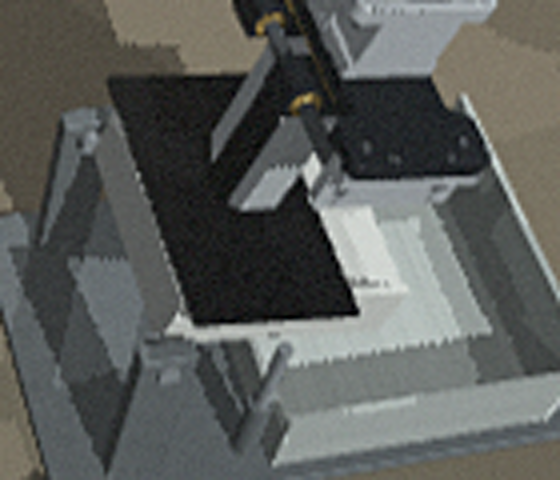

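The card covers the dish and its front edge leaves the lip gap clear. The force is low, so I'll press slightly more while continuing the arc.

```bash
python3 -m handwheel '[[[0,0,0],[0,0,-0.04],1],[[0,0,0],[0,0,0],1]]'
python3 -m handwheel '[[[-0.0125,-0.0292,0],[-0.055,0.024,-0.065],1],[[-0.0125,-0.0292,0],[-0.055,0.024,-0.065],1],[[0,0,0],[0,0,0],1]]'
python3 -m handwheel '[[[-0.0125,-0.0292,0],[-0.049,0.021,-0.068],1],[[-0.0125,-0.0292,0],[-0.049,0.021,-0.068],1],[[0,0,0],[0,0,0],1]]'
python3 - <<'E'
from h import *
im,d=snap('scene','s4.png');P=cloud('scene',d);np.save('s4.npy',P)
o=robot.get_obs();print(o['joint_positions'])
m=(im.max(2)<60);m[:, :400]=0;m[:,500:]=0;m[:250]=0;m[325:]=0
h=np.array([.5537,.1599]);a=np.radians(156.8);v=np.array([np.cos(a),np.sin(a)]);n=np.array([-v[1],v[0]])
q=P[...,:2]-h;X=q@v;Y=q@n;Z=P[...,2]-.125
# profile of card (dark) and dish side wall rim at y=-57 region
k=m&(Y<-.03)&(Y>-.085)&(X>-.03)&(X<.12)&(abs(Z)<.08)
f=np.polyfit(X[k],Z[k],1);print('card slope',np.arctan(-f[0]),f,k.sum())
k=(im.min(2)>110)&(X>.08)&(X<.15)&(abs(Y)<.06)&(Z>-.06)
print(k.sum()); 
for x,y,z in sorted(zip(X[k],Y[k],Z[k]))[-10:]: print(round(x,3),round(y,3),round(z,3))
cv2.imwrite('pics/e.png',cv2.resize(im[240:360,380:520,::-1],(560,480),interpolation=2))
E
```

```text
time: 8.2
tool_pos: [0.5011, 0.1816, 0.1866]
ee_rot: [-3.14, -0.198, -0.407]
wrist_force: [-6.4, 1.3, 10.5]
width: 0.0217
finger_force: 30.0
time: 8.5
tool_pos: [0.496, 0.184, 0.1797]
ee_rot: [-3.14, -0.302, -0.406]
wrist_force: [-3.4, -0.4, 8.1]
width: 0.0218
finger_force: 30.0
time: 8.8
tool_pos: [0.4912, 0.1862, 0.1724]
ee_rot: [-3.14, -0.401, -0.406]
wrist_force: [-3.5, 0.8, 5.3]
width: 0.0216
finger_force: 30.0
[ 0.43369181 -0.12314003  1.74455944 -0.30863828  1.2581074   2.46723458]
card slope 0.42582580272953463 [-0.45357848  0.04048379] 680
1191
0.148 -0.034 0.191
0.148 -0.024 0.198
0.148 -0.039 0.189
0.148 -0.04 0.187
0.149 -0.033 0.218
0.149 -0.038 0.184
0.149 -0.034 0.221
0.149 -0.033 0.226
0.15 -0.035 0.189
0.15 -0.039 0.179
```

View pics/e.png

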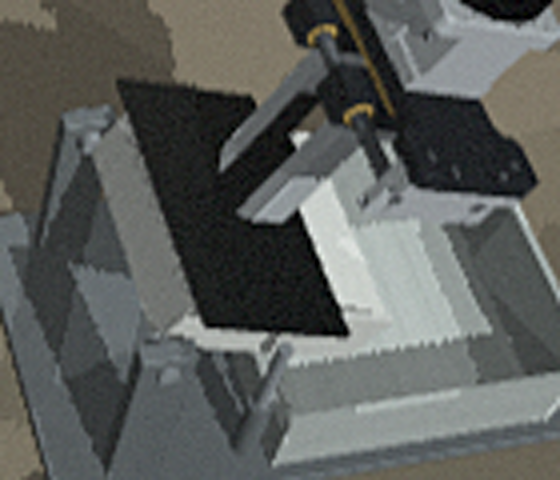

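The dish follows the card, but joint 6 is close to its limit (2.47 of 2.57). I'll go back level, lift, turn the symmetric card and tool by half a turn, and press again.

```bash
python3 -m handwheel '[[[0.0125,0.0292,0],[0.049,-0.021,0.065],1],[[0.0125,0.0292,0],[0.049,-0.021,0.065],1],[[0.0125,0.0292,0],[0.055,-0.024,0.06],1],[[0.0125,0.0292,0],[0.055,-0.024,0.06],1],[[0,0,0],[0,0,0],1]]'
python3 -m handwheel '[[[0.0125,0.0292,0],[0.06,-0.026,0.053],1],[[0.0125,0.0292,0],[0.06,-0.026,0.053],1],[[0.0125,0.0292,0],[0.065,-0.028,0.046],1],[[0.0125,0.0292,0],[0.065,-0.028,0.046],1],[[0,0,0],[0,0,0],1]]'
python3 -m handwheel '[[[0,0,0],[0,0,0.03],1],[[0,0,0],[0,0,0.05],1],[[0,0,0],[0,0,0.1],1],[[0,0,0],[0,0,0.3],1],[[0,0,0],[0,0,0.5],1]]'
for i in 1 2 3 4; do python3 -m handwheel '[[[0,0,0.09],[0,0,0],1],[[0,0,0.09],[0,0,0],1],[[0,0,0.09],[0,0,0],1],[[0,0,0.09],[0,0,0],1],[[0,0,0.09],[0,0,0],1]]' | grep -E "rot|force:|time"; done
python3 -m handwheel '[[[0,0,0.09],[0,0,0],1],[[0,0,0.09],[0,0,0],1],[[0,0,0.02],[0,0,0],1],[[0,0,0],[0,0,0],1]]'
python3 - <<'E'
from h import *
o=robot.get_obs();print(o['tool_pos'],o['ee_rot'],o['joint_positions'],o['wrist_force'])
im,d=snap('wrist','w5.png')
E
```

```text
time: 9.35
tool_pos: [0.5028, 0.1812, 0.1851]
ee_rot: [-3.139, -0.198, -0.409]
wrist_force: [-3.5, 2.2, 8.9]
width: 0.0217
finger_force: 30.0
time: 9.85
tool_pos: [0.5152, 0.1757, 0.195]
ee_rot: [-3.14, 0.001, -0.408]
wrist_force: [-1.9, 1.0, 7.4]
width: 0.0222
finger_force: 30.0
time: 10.35
tool_pos: [0.5124, 0.1758, 0.2411]
ee_rot: [3.139, 0.004, -0.406]
wrist_force: [0.5, -0.0, -0.5]
width: 0.0221
finger_force: 30.0
time: 10.85
ee_rot: [3.142, -0.001, 0.307]
wrist_force: [-0.4, -0.0, -0.9]
finger_force: 30.0
time: 11.35
ee_rot: [3.141, -0.0, 1.014]
wrist_force: [0.7, 0.1, -0.9]
finger_force: 30.0
time: 11.85
ee_rot: [3.141, -0.0, 1.72]
wrist_force: [-0.1, 0.6, 0.4]
finger_force: 30.0
time: 12.35
ee_rot: [3.141, 0.0, 2.427]
wrist_force: [0.2, -0.1, -0.9]
finger_force: 30.0
time: 12.75
tool_pos: [0.5136, 0.1761, 0.243]
ee_rot: [3.141, 0.0, 2.735]
wrist_force: [-0.3, 0.5, -1.3]
width: 0.0216
finger_force: 30.0
[0.51360077 0.17607366 0.24302593] [3.14109410e+00 4.78620581e-04 2.73535014e+00] [ 2.25757554e-01  6.89035410e-02  1.36563142e+00  1.20616972e-04
  1.70637699e+00 -9.38780030e-01] [-0.3441517   0.49574769 -1.31947297]
```

View pics/w5.png

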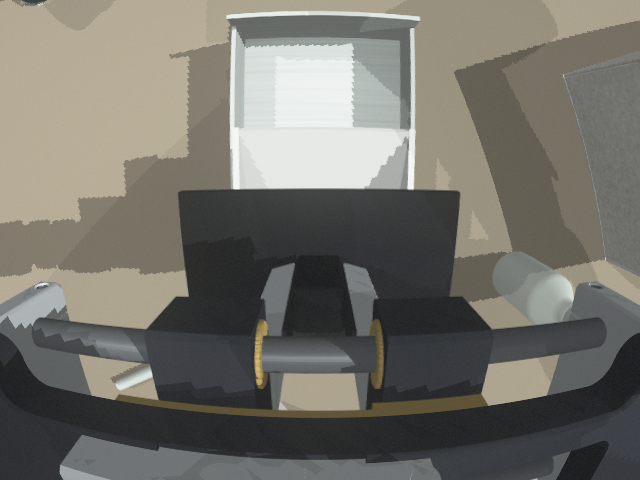

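The wrist view shows the card square to the dish. The lip is at row 130 (cols 236–413) and the card front edge at row 192 (cols 180–459). Measuring the gap.

```bash
python3 - <<'E'
from h import *
o=robot.get_obs();p,r=[.5136,.1761,.2430],[3.1411,.0005,2.7354]
l=wray([(236,129),(413,130)],.159,p,r);c=wray([(180,192),(459,192)],.243-.0377+.004,p,r)
print(l.round(4),c.round(4))
v=l[1]-l[0];print('lip dir',np.degrees(np.arctan2(v[1],v[0])),np.linalg.norm(v));v=c[1]-c[0];print(np.degrees(np.arctan2(v[1],v[0])),np.linalg.norm(v))
a=np.radians(156.8);V=np.array([np.cos(a),np.sin(a)]);N=np.array([-V[1],V[0]]);D=(l.mean(0)-c.mean(0))[:2];print('gap',D@V,D@N)
E
```

```text
[[0.4198 0.158  0.159 ]
 [0.465  0.2623 0.159 ]] [[0.4434 0.1256 0.2093]
 [0.5018 0.2613 0.2093]]
lip dir 66.56359398436845 0.11367413747460896
66.72599681015978 0.14770438087762955
gap 0.03434970744976886 -0.003463369107095415
```

```bash
python3 -m handwheel '[[[0,0,0],[0.056,0.03,-0.4],1],[[0,0,0],[0,0,-0.35],1],[[0,0,0],[0,0,-0.12],1],[[0,0,0],[0,0,-0.05],1],[[0,0,0],[0,0,-0.04],1]]'
python3 -m handwheel '[[[0,0,0],[0,0,-0.02],1],[[0,0,0],[0,0,0],1]]'
python3 -m handwheel '[[[-0.0125,-0.0292,0],[-0.065,0.028,-0.05],1],[[-0.0125,-0.0292,0],[-0.065,0.028,-0.05],1],[[0,0,0],[0,0,0],1]]'
python3 -m handwheel '[[[-0.0125,-0.0292,0],[-0.06,0.026,-0.058],1],[[-0.0125,-0.0292,0],[-0.06,0.026,-0.058],1],[[0,0,0],[0,0,0],1]]'
python3 -m handwheel '[[[-0.0125,-0.0292,0],[-0.055,0.024,-0.062],1],[[-0.0125,-0.0292,0],[-0.055,0.024,-0.062],1],[[0,0,0],[0,0,0],1]]'
python3 -m handwheel '[[[-0.0125,-0.0292,0],[-0.049,0.021,-0.067],1],[[-0.0125,-0.0292,0],[-0.049,0.021,-0.067],1],[[0,0,0],[0,0,0],1]]'
```

```text
time: 13.3
tool_pos: [0.5162, 0.1776, 0.1974]
ee_rot: [3.14, 0.001, 2.735]
wrist_force: [-6.2, -0.1, 12.8]
width: 0.0218
finger_force: 30.0
time: 13.5
tool_pos: [0.517, 0.1777, 0.1973]
ee_rot: [3.139, 0.004, 2.735]
wrist_force: [-3.3, -0.0, 8.5]
width: 0.0215
finger_force: 30.0
time: 13.8
tool_pos: [0.5111, 0.1804, 0.1926]
ee_rot: [3.138, 0.108, 2.736]
wrist_force: [0.7, -0.9, 7.1]
width: 0.0218
finger_force: 30.0
time: 14.1
tool_pos: [0.5048, 0.1832, 0.1867]
ee_rot: [3.138, 0.207, 2.736]
wrist_force: [-2.3, -0.4, 7.3]
width: 0.0217
finger_force: 30.0
time: 14.4
tool_pos: [0.4991, 0.1858, 0.1802]
ee_rot: [3.138, 0.306, 2.736]
wrist_force: [-2.4, -0.1, 6.5]
width: 0.0217
finger_force: 30.0
time: 14.7
tool_pos: [0.4941, 0.188, 0.1731]
ee_rot: [3.138, 0.405, 2.735]
wrist_force: [-1.8, 0.2, 6.1]
width: 0.0217
finger_force: 30.0
```

```bash
python3 -m handwheel '[[[-0.0125,-0.0292,0],[-0.043,0.018,-0.072],1],[[-0.0125,-0.0292,0],[-0.043,0.018,-0.072],1],[[0,0,0],[0,0,0],1]]'
python3 -m handwheel '[[[-0.0125,-0.0292,0],[-0.037,0.016,-0.077],1],[[0,0,0],[0,0,0],1]]'
python3 -m handwheel '[[[-0.0125,-0.0292,0],[-0.036,0.015,-0.077],1],[[0,0,0],[0,0,0],1]]'
python3 -m handwheel '[[[-0.0063,-0.0146,0],[-0.016,0.006,-0.039],1],[[0,0,0],[0,0,0],1]]'
python3 - <<'E'
from h import *
o=robot.get_obs();print(o['joint_positions'])
im,d=snap('wrist','w6.png')
E
```

```text
time: 15.0
tool_pos: [0.4897, 0.19, 0.1654]
ee_rot: [3.137, 0.504, 2.735]
wrist_force: [-2.9, 0.1, 5.7]
width: 0.0216
finger_force: 30.0
time: 15.2
tool_pos: [0.4877, 0.1909, 0.1609]
ee_rot: [3.138, 0.552, 2.735]
wrist_force: [-3.0, 1.3, 4.7]
width: 0.0218
finger_force: 30.0
time: 15.4
tool_pos: [0.4857, 0.192, 0.157]
ee_rot: [3.137, 0.601, 2.734]
wrist_force: [-3.6, 1.8, 5.5]
width: 0.0217
finger_force: 30.0
time: 15.6
tool_pos: [0.4855, 0.1921, 0.1568]
ee_rot: [3.135, 0.627, 2.732]
wrist_force: [-7.0, 1.7, 10.8]
width: 0.0221
finger_force: 30.0
[ 0.57170887 -0.16709439  1.88929585 -0.5732662   1.10416227 -0.41054676]
```

View pics/w6.png

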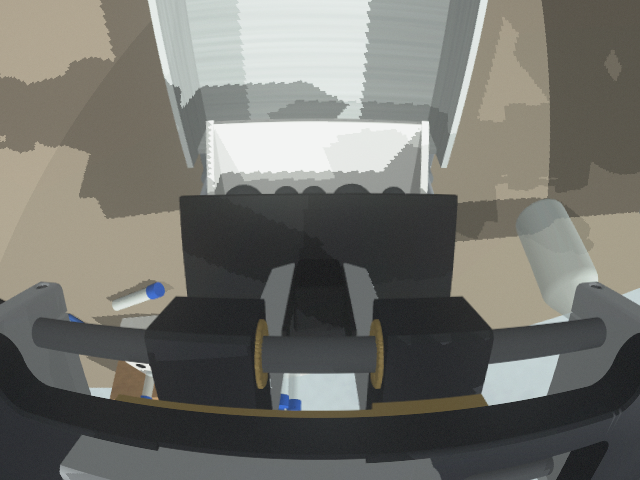

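The balls have reached the gap, in order from left: large, small, small, large, small. The force step shows the card has met the pins. Holding and watching.

```bash
python3 -m handwheel '[[[0,0,0],[0,0,-0.01],1],[[0,0,0],[0,0,0],1],[[0,0,0],[0,0,0],1],[[0,0,0],[0,0,0],1],[[0,0,0],[0,0,0],1]]'
python3 -m handwheel '[[[0,0,0],[0,0,0],1],[[0,0,0],[0,0,0],1],[[0,0,0],[0,0,0],1],[[0,0,0],[0,0,0],1],[[0,0,0],[0,0,0],1]]'
python3 - <<'E'
from h import *
im,d=snap('wrist','w7.png')
for n in('wrist','scene'):
    if n=='scene':snap(n)
    for q in('small1','large1'):
        for b in robot.boxes_of(q,n): print(n,q,round(b['p'],2),[int(i) for i in b['bbox']])
cv2.imwrite('pics/f.png',im[0:220,100:540,::-1])
E
```

```text
time: 16.15
tool_pos: [0.4857, 0.192, 0.1568]
ee_rot: [3.134, 0.627, 2.731]
wrist_force: [-8.9, 2.0, 14.1]
width: 0.022
finger_force: 30.0
time: 16.65
tool_pos: [0.4856, 0.1921, 0.1568]
ee_rot: [3.134, 0.627, 2.731]
wrist_force: [-9.4, 2.5, 13.0]
width: 0.022
finger_force: 30.0
wrist small1 0.87 [377, 14, 399, 41]
wrist small1 0.69 [276, 11, 298, 38]
wrist small1 0.59 [206, 116, 426, 195]
wrist small1 0.56 [299, 18, 326, 35]
wrist large1 0.6 [227, 185, 259, 193]
wrist large1 0.5 [332, 184, 367, 194]
```

View pics/f.png

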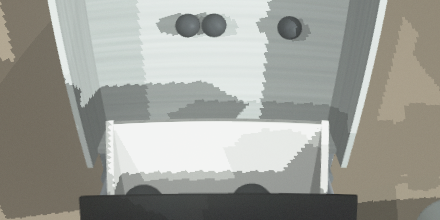

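All three small balls are in the tray, at crop (188,25), (214,25) and (290,28). Both large balls are held under the card. One slightly firmer hold, then a slow return to level.

```bash
python3 -m handwheel '[[[0,0,0],[0,0,-0.015],1],[[0,0,0],[0,0,0],1],[[0,0,0],[0,0,0],1],[[0,0,0],[0,0,0],1],[[0,0,0],[0,0,0],1]]'
python3 -m handwheel '[[[0.0063,0.0146,0],[0.016,-0.006,0.06],1],[[0.0125,0.0292,0],[0.036,-0.015,0.077],1],[[0.0125,0.0292,0],[0.037,-0.016,0.077],1],[[0.0125,0.0292,0],[0.043,-0.018,0.072],1],[[0.0125,0.0292,0],[0.043,-0.018,0.072],1]]'
python3 -m handwheel '[[[0.0125,0.0292,0],[0.049,-0.021,0.067],1],[[0.0125,0.0292,0],[0.049,-0.021,0.067],1],[[0.0125,0.0292,0],[0.055,-0.024,0.062],1],[[0.0125,0.0292,0],[0.055,-0.024,0.062],1],[[0,0,0],[0,0,0],1]]'
python3 -m handwheel '[[[0.0125,0.0292,0],[0.06,-0.026,0.055],1],[[0.0125,0.0292,0],[0.06,-0.026,0.055],1],[[0.0125,0.0292,0],[0.065,-0.028,0.048],1],[[0.0125,0.0292,0],[0.065,-0.028,0.048],1],[[0,0,0],[0,0,0],1]]'
python3 -m handwheel '[[[0,0,0],[0,0,0.02],1],[[0,0,0],[0,0,0.03],1],[[0,0,0],[0,0,0.05],1],[[0,0,0],[0,0,0.1],1],[[0,0,0],[0,0,0.3],1]]'
```

```text
time: 17.45
tool_pos: [0.4858, 0.192, 0.1568]
ee_rot: [3.134, 0.628, 2.73]
wrist_force: [-9.4, 1.6, 14.8]
width: 0.0216
finger_force: 30.0
time: 17.95
tool_pos: [0.4936, 0.1884, 0.172]
ee_rot: [3.137, 0.398, 2.734]
wrist_force: [-3.8, 2.3, 4.0]
width: 0.0219
finger_force: 30.0
time: 18.45
tool_pos: [0.5057, 0.183, 0.1848]
ee_rot: [3.138, 0.201, 2.733]
wrist_force: [-2.7, 2.4, 7.3]
width: 0.0215
finger_force: 30.0
time: 18.95
tool_pos: [0.5176, 0.1774, 0.1943]
ee_rot: [3.14, 0.002, 2.734]
wrist_force: [-0.6, 0.9, 5.6]
width: 0.022
finger_force: 30.0
time: 19.45
tool_pos: [0.515, 0.1773, 0.2159]
ee_rot: [-3.139, -0.004, 2.736]
wrist_force: [-0.4, 0.1, -0.6]
width: 0.0219
finger_force: 30.0
```

```bash
python3 -m handwheel '[[[0,0,0],[0,0,0.6],1],[[0,0,0],[-0.06,-0.5,0],1],[[0,0,0],[-0.06,-0.75,0],1],[[0,0,0],[-0.06,-0.75,0],1],[[0,0,0],[-0.06,-0.75,0],1]]' | grep pos
python3 - <<'E'
from h import *
im,d=snap('scene')
cv2.imwrite('pics/g.png',cv2.resize(im[240:380,370:540,::-1],(680,560),interpolation=2))
E
python3 -m handwheel '[[[0,0,0],[-0.06,-0.75,0],1],[[0,0,0],[-0.06,-0.75,0],1],[[0,0,0],[-0.06,-0.75,0],1],[[0,0,0],[-0.06,-0.75,0],1],[[0,0,0],[-0.06,-0.75,0],1]]' | grep pos
python3 -m handwheel '[[[0,0,0],[-0.06,-0.75,0],1],[[0,0,0],[-0.06,-0.75,0],1],[[0,0,0],[-0.06,-0.6,0],1],[[0,0,0],[-0.06,-0.3,0],1],[[0,0,0],[0,0,-0.4],1]]' | grep pos
python3 -m handwheel '[[[0,0,0],[0,0,-0.8],1],[[0,0,0],[0,0,-0.9],1],[[0,0,0],[0,0,-0.9],1],[[0,0,0],[0,0,-0.6],1],[[0,0,0],[0,0,-0.2],1]]'
python3 -m handwheel '[[[0,0,0],[0,0,-0.1],1],[[0,0,0],[0,0,0],1]]'
```

```text
tool_pos: [0.5042, 0.0389, 0.2487]
tool_pos: [0.4892, -0.1488, 0.2486]
tool_pos: [0.4783, -0.2701, 0.2309]
time: 21.5
tool_pos: [0.4753, -0.2651, 0.0537]
ee_rot: [3.139, -0.008, 2.736]
wrist_force: [0.0, 0.8, -0.5]
width: 0.0217
finger_force: 30.0
time: 21.7
tool_pos: [0.4783, -0.2678, 0.0538]
ee_rot: [-3.141, 0.002, 2.736]
wrist_force: [-0.1, -0.6, -0.5]
width: 0.0217
finger_force: 30.0
```

View pics/g.png

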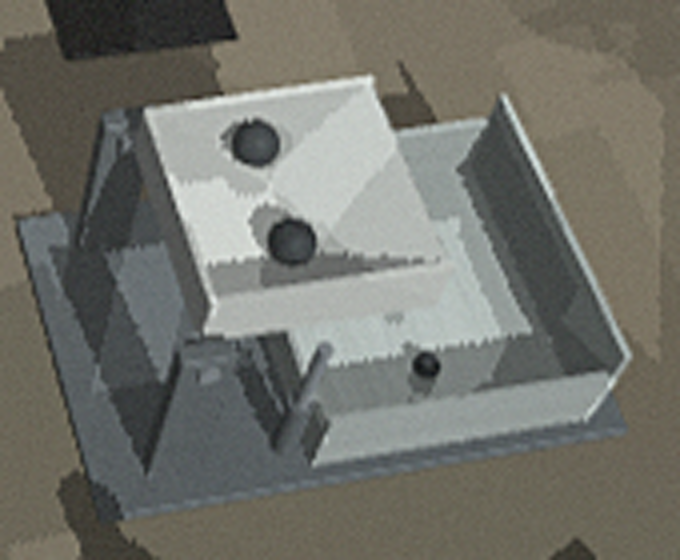

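The dish is level with both large balls inside, at (255,142) and (292,240). One small ball shows in the tray and the other two are hidden under the dish. Lowering the card to the bench.

```bash
python3 -m handwheel '[[[0,0,0],[0,0,-0.15],1],[[0,0,0],[0,0,-0.1],1],[[0,0,0],[0,0,0],1]]'
python3 -m handwheel '[[[0,0,0],[0,0,-0.04],1],[[0,0,0],[0,0,0],1]]'
python3 -m handwheel '[[[0,0,0],[0,0,-0.03],1],[[0,0,0],[0,0,0],1]]'
```

```text
time: 22.0
tool_pos: [0.4773, -0.2675, 0.0399]
ee_rot: [3.141, -0.0, 2.735]
wrist_force: [-0.9, -0.0, -0.2]
width: 0.0216
finger_force: 30.0
time: 22.2
tool_pos: [0.4778, -0.2678, 0.0387]
ee_rot: [-3.141, 0.001, 2.735]
wrist_force: [-0.8, -0.6, 1.5]
width: 0.0218
finger_force: 30.0
time: 22.4
tool_pos: [0.4781, -0.268, 0.0383]
ee_rot: [-3.141, 0.002, 2.735]
wrist_force: [-0.8, 0.6, 6.1]
width: 0.022
finger_force: 30.0
```

Contact is made, so I'll release and retreat.

```bash
python3 -m handwheel '[[[0,0,0],[0,0,0],0.4],[[0,0,0],[0,0,0],0.4],[[0,0,0],[0,0,0],0.4],[[0,0,0],[0,0,0],0.4],[[0,0,0],[0,0,0],0.4]]'
python3 -m handwheel '[[[0,0,0],[0,0,0.3],0.4],[[0,0,0],[0,0,0.8],0.4],[[0,0,0],[0,0,0.9],0.4],[[0,0,0],[0,0,0.9],0.4],[[0,0,0],[0,0,0.5],0.4]]' |grep -E 'pos|width'
python3 -m handwheel '[[[0,0,0],[-0.6,-0.6,0.1],0.4],[[0,0,0],[-0.6,-0.6,0.1],0.4],[[0,0,0],[-0.6,-0.6,0.1],0.4],[[0,0,0],[-0.6,-0.6,0.1],0.4],[[0,0,0],[-0.4,-0.4,0],0.4]]' |grep -E 'pos|width'
python3 - <<'E'
from h import *
im,d=snap('top','t9.png');P=cloud('top',d)
m=im.max(2)<55;m[:250]=0;m[320:]=0;m[:,:350]=0;m[:,450:]=0
m&=P[...,2]<.02
print(m.sum(),P[m].mean(0),P[m][:,2].std())
p=P[m];A=np.c_[p[:,:2],np.ones(len(p))];print(np.linalg.lstsq(A,p[:,2],rcond=None)[0])
cv2.imwrite('pics/i.png',cv2.resize(im[180:370,140:520,::-1],(800,400)))
E
```

```text
time: 22.9
tool_pos: [0.4773, -0.2675, 0.0362]
ee_rot: [3.141, -0.0, 2.735]
wrist_force: [0.3, 0.8, -0.4]
width: 0.0556
finger_force: 0.0
tool_pos: [0.4786, -0.2684, 0.2128]
width: 0.0566
tool_pos: [0.3357, -0.4095, 0.2289]
width: 0.0562
1969 [ 0.47830873 -0.26684732  0.00428368] 0.0030368753393221807
[-0.00097798  0.00282987  0.0055066 ]
```

View pics/i.png

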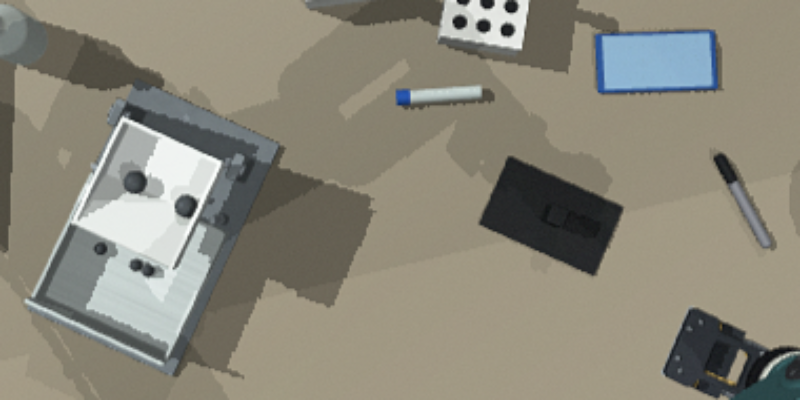

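The three small balls are in the tray at (100,248), (136,265) and (148,270), and the two large balls are in the level dish. The card lies flat, centred at about (551,215).

```bash
python3 -c "
from bench import robot
print(robot.close_job())"
```

```text
the job is handed in; nothing more can be done
None
```

The job is handed in, with no verdict returned: the last pictures show all three small balls in the tray, both large balls in the level dish and the card released flat on the bench, and the force readings indicate the card rested on the stop pins.

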